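# Balance a boom light on its stand

### The job

Find where the boom light balances by lifting it a little at trial points along its rail, never letting it tip over. Then carry it level and lower it gently so that the slot under the rail drops over the tongue on top of the stand, lamp panel out over the architectural model, and let go: it must stay there level by itself. Do not press hard on the stand or shove it, and leave the other things on the desk where they are.

Things in the scene. Friction and masses are not known exactly. Their poses are not given: they have to be found in the camera images.
- boom: boom of a small photo light, rigid, lying on the desk: aluminium rail 460 mm long (its x), 24 wide (y), 30 high, with a lamp panel under its -x end and a counterweight on its +x end. Origin under the rail's middle at desk level, z up. It rests on panel and counterweight, the rail's underside 30 mm above the desk. Mass 0.41 to 0.92 kg, shared unknowably between the two ends
- rail_center (a point): middle of the rail's length, width and height (45 mm above the desk at the start), axes as the boom's. A slot 14 mm wide, 14 mm deep runs along the whole underside. The balance point lies within about 80 mm of here along x and can only be felt (moment on the gripper, or the end that stays down). The rail is bare to grip across its width from x = -120 to +160 mm
- panel_center (a point): centre of the flat black lamp panel, 110 x 80 x 22 mm, fixed under the boom 190 mm from the rail's middle (boom's -x end)
- weight_center (a point): centre of the dark steel counterweight block, 50 x 50 x 61 mm, fixed on the boom 200 mm from the rail's middle (boom's +x end)
- stand: free-standing lamp stand, 1.6 kg, can be pushed over: round foot 150 mm across, slim post, on top a head block 30 x 20 x 20 mm (narrower than the rail) carrying an upright tongue. Origin under the foot's centre; x runs along the tongue, the architectural model stands on its -x side
- crest (a point): middle of the tongue's flat crest, 240 mm above the desk. The tongue is a steel blade 20 mm long (stand's x), 8 mm thick, standing 25 mm above the head block. Seated, the roof of the rail's slot lies on the crest (rail's middle height 1 mm above it); the boom stays level only with its balance point over the 20 mm long crest
- model: white architectural model on a plywood board 140 x 110 mm, 98 mm high, standing about 210 mm from the stand on the stand's -x side; origin under the board's centre
- tape: bystander: roll of masking tape lying flat, 84 mm across, 18 mm high
- pliers: bystander: pliers with red grips, 145 mm long, lying flat
- knife: bystander: utility knife with retracted blade, 145 mm long, lying flat
- stapler: bystander: stapler, 130 x 34 x 44 mm
- drink: bystander: drink bottle standing upright, 62 mm across, 190 mm tall
- rule: bystander: steel rule, 310 x 30 x 4 mm, lying flat
- iron: bystander: cold soldering iron resting on its small stand, about 140 mm long, 95 mm tall
Things that resemble listed ones, but are neither listed nor needed, are in the scene too. Leave any purple or turquoise look-alike of the stand alone.

How it is judged (in metres and radians):
On the way:
1. the boom is held clear of the desk, level, by the gripper (height (world z) of rail_center above 0.09 m and angle between rail_center's own z axis and vertical below 0.1 rad and contact force between the fingers and boom above 1 N), for 0.3 s.
At the end, for the whole second after the job is handed in: The boom rests on the stand alone: tongue in the rail's slot (within 5 mm sideways), slot roof down on the crest (rail centre 3 mm below to 5 mm above it), level within 0.06 rad, at rest, panel on the model's side (80 mm out or more), stand upright within 0.03 rad (y of crest in the frame of rail_center between -0.005 and 0.005 m and z of crest in the frame of rail_center between -0.005 and 0.003 m and angle between rail_center's own z axis and vertical below 0.06 rad and linear speed of boom below 0.01 m/s and angular speed of boom below 0.05 rad/s and x of panel_center in the frame of stand below -0.08 m and angle between stand's own z axis and vertical below 0.03 rad); the robot touches nothing.
It fails at once if the boom tips more than 0.2 rad (angle between rail_center's own z axis and vertical above 0.2 rad).
It fails at once if the boom or the robot presses on the stand with more than 20 N (contact force between any of boom, the arm and stand above 20 N).
It fails at once if the stand is shoved more than 25 mm (distance of stand from where it was at the start of the episode above 0.025 m).
It fails at once if the architectural model or another thing on the desk is moved more than 25 mm (distance of any of model, tape, pliers, knife, stapler, drink, rule, iron from where it was at the start of the episode above 0.025 m).
It also fails if it takes over 61 s, if anything falls off the work surface, if the arm or the gripper's body presses on something with over 40 N, if the wrist force passes 120 N, or if a joint passes its speed limit or range.

### The arm

A 6-joint arm with a two-finger parallel gripper is mounted at the origin on the work surface. World frame = base frame: x ahead of the robot, y to its left, z up, the work surface at z = 0. Lengths are in mm, angles in rad, forces in N, time in s.
With the tool pointing down it reaches from about 300 to 875 mm from the base axis. Payload 6.4 kg.
Tool frame: the origin (TCP) lies midway between the tips of the shut fingers; the grasp point (between the pads) lies 19 mm behind it; x points along the fingers, z is the direction in which the jaws open and shut, and the axes are right-handed (so a half turn about x gives the same grasp; the last joint's range is limited). The gripper opens to 88 mm and grips with 3 to 60 N. Pads are 18 mm wide; open, the fingers measure 123 mm over their backs; the gripper's body (75 mm by 187 mm) begins 45 mm behind the grasp point.
Start: joints at [1.071, 0.181, 1.607, -0, 1.354, -0.206], TCP at [166.503, 550.38, 238.714] pointing down, gripper open.
Joint ranges: [-2.99, 2.99], [-0.89, 2.07], [0.3, 2.58], [-1.14, 4.28], [0, 2.63], [-3.12, 3.12]. Speed limits (rad/s): [2.57, 2.57, 3.01, 3.14, 3.14, 3.14].

### API

Orientations are given as a rotation vector (axis times angle).
In Python, from cell import robot gives the robot as it stands.
- The arm moves only by the tool jog_arm, never from a script. Its argument "commands" is text: rows parted by semicolons, each of 7 numbers parted by spaces: the shift along the world's x, y, z each as a share of 500 mm, from -1 to 1, then the turn, a rotation vector about the world's x, y, z each as a share of 180 degrees, from -1 to 1, then the opening, from 0 (shut) to 1 (fully open). In form: x y z wx wy wz grip; .... A call has exactly 10 rows; each row is the pose to reach, as a shift and turn from the pose commanded when the call began, turning the shorter way round; what a row does not reach only later rows make up. A row lasts 1/10 s, in which the tool goes at most 50 mm and 8.59 degrees, less where a joint would pass 70% of its speed; a pose out of reach is approached as far as the arm can. A call with a number of a shift or a turn outside -1 to 1 is refused whole. A call with a gripper value outside its range is refused whole. The fingers move at their own pace and stop on an object; the grip force is fixed at half the most. Time passes only in rows, so rows that repeat a pose let the fingers close, or fill a call up. It gives the time, the measured TCP pose, the force and the opening at its end, in the units of the state.
- robot.get_state(): the state, without advancing time (a new reading comes with each control period).
- robot.snapshot(name): name is "scene" or "top" or "wrist"; returns the picture (420x560x3 uint8, red, green, blue); there is no depth.
- robot.camera_model(name): a dict with "fov_y" (degrees; the focal length in pixels is half the picture's height over the tangent of half this angle, whatever the lens; pixels are square), "cx", "cy" (the principal point, pixels), "view" (4x4, takes a point from world to camera coordinates); the wrist camera has in their place "T_tool_cam" (4x4, takes a point from camera to tool coordinates, whose origin is the TCP and whose axes are the tool frame's). Camera axes: x right, y up, looking along -z (the intrinsics and any distortion apply to the point x, -y, -z); pixel columns grow to the right and rows downward; lengths in mm; the calibration is good to about 2 mm. The wrist camera is an equidistant fisheye: a pixel r from the principal point sees the ray r / f radians off the axis. A picture is of the moment at which its call begins: read the wrist's pose just before it. camera_model takes no time and is no camera call.
- robot.job_done(): hands the job in, once; it reports no verdict.
Trained networks look in the newest picture that a camera, given by its name, has taken for a name from the list of things; names that differ only in an ending like _2 or _b are one class to them, and where a whole thing is asked for, a point or a joint stands for the part that bears it (a point fixed in the world has none). Each returns a list of dicts, best first, with "confidence" (0 to 1); they miss things now and then, are a little off and sometimes report something else, mostly with a low value. They report only what shows in the picture. A call takes as long as a camera call. They do not tell look-alikes from the thing itself.
- robot.masks_of(name, camera): "pixels" (420x560 bool, what is visible of it) and "point" ([column, row] in pixels, amid what is visible of it).
- robot.tip_of(name, camera): "point" ([column, row] in pixels: a listed point, or the origin of a listed thing).
The state is a dict: "time": time; "q": joint angles; "joint_vel": joint speeds; "joint_efforts": joint torques, N m; "eef_pos": TCP position; "ee_rot": TCP orientation; "wrist_force": force on the tool from outside, world axes, zero at the start; "ft_torque": the same for the moment, N m; "opening": finger opening in mm.
Only numpy, scipy, OpenCV 4.12 (cv2) and the standard library are available. Lean on these libraries where they do the work, as an engineer would, in place of code of your own. Each camera call takes 0.05 s, during which the arm holds its last target.

## Working session

There is one attempt and no reset: what is moved stays moved. The work goes in short steps, Python scripts to look and compute and a tool call to move; the robot and the scene stay as the last step left them, time stands still between calls to the robot, and variables do not carry over. Pictures are saved under pics/ and viewed, and the job is handed in when it is done.

Besides the shell and the picture viewer there is one more tool, called after "Request:" as a command line: name --argument value ..., lists and objects as JSON in quotes. jog_arm: Moves the arm, as the interface text tells. Its arguments: {"type":"object","properties":{"commands":{"type":"string"}},"required":["commands"]}

```bash
ls; mkdir -p pics; python3 - <<'E'
from cell import robot
import cv2
s=robot.get_state();print(s)
for n in("scene","top"):
    im=robot.snapshot(n);cv2.imwrite(f"pics/{n}0.png",im[:,:,::-1])
    print(n,robot.camera_model(n))
    for t in("boom","stand","crest","rail_center","panel_center","weight_center","model"):
        print(t,[( [round(float(v)) for v in d["point"]],round(d["confidence"],2)) for d in robot.tip_of(t,n)])
print(robot.camera_model("wrist"))
print(robot.get_state()["time"])
E
```

```text
pics
{'time': 0.0, 'q': array([ 1.07069018e+00,  1.81549881e-01,  1.60800658e+00, -1.39993530e-05,
        1.35376656e+00, -2.06314822e-01]), 'joint_vel': array([ 1.45249822e-03,  1.41267045e-03, -6.60468747e-04, -1.30606217e-05,
        6.19000900e-04, -1.04670722e-03]), 'joint_efforts': array([-1.06419645e-05, -4.33872771e+01, -3.41847789e+01,  7.01139146e-02,
        3.85927095e-02, -1.21739968e-04]), 'eef_pos': array([166.2460183 , 549.88865674, 237.80584314]), 'ee_rot': array([-0.99094613,  1.33558453,  0.98972118]), 'wrist_force': array([-1.02621438, -0.33810461,  0.51986862]), 'ft_torque': array([-0.039325  , -0.02592744, -0.00060793]), 'opening': 88.1170086653751}
scene {'fov_y': 54.45050232774118, 'cx': 276.69096094372446, 'cy': 213.44338941975732, 'view': array([[ 7.29053689e-01,  6.84337254e-01, -1.27766029e-02,
        -3.30128677e+02],
       [-3.97419220e-01,  4.38437959e-01,  8.06120412e-01,
         8.24888418e+01],
       [ 5.57259977e-01, -5.82627393e-01,  5.91613589e-01,
        -1.71507001e+03],
       [ 0.00000000e+00,  0.00000000e+00,  0.00000000e+00,
         1
[... 886 characters left out ...]
312], 0.85), ([197, 212], 0.73), ([370, 294], 0.59), ([232, 131], 0.57)]
rail_center [([262, 221], 0.82), ([308, 153], 0.16)]
panel_center [([326, 228], 0.77), ([393, 155], 0.2)]
weight_center [([194, 212], 0.77), ([392, 157], 0.18)]
model [([309, 154], 0.89)]
{'fov_y': 65.70646984690485, 'cx': 280.7102932066276, 'cy': 213.00018000429074, 'T_tool_cam': array([[ 9.60807567e-06,  2.56638540e-01, -9.66507455e-01,
        -1.45868812e+02],
       [-8.35681030e-04,  9.66507119e-01,  2.56638443e-01,
         6.61941529e+01],
       [ 9.99999651e-01,  8.05226143e-04,  2.23754233e-04,
        -1.60255415e-02],
       [ 0.00000000e+00,  0.00000000e+00,  0.00000000e+00,
         1.00000000e+00]])}
0.8
```

View pics/scene0.png

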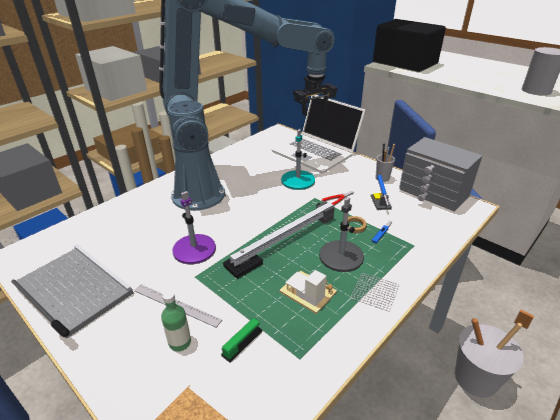

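View pics/top0.png

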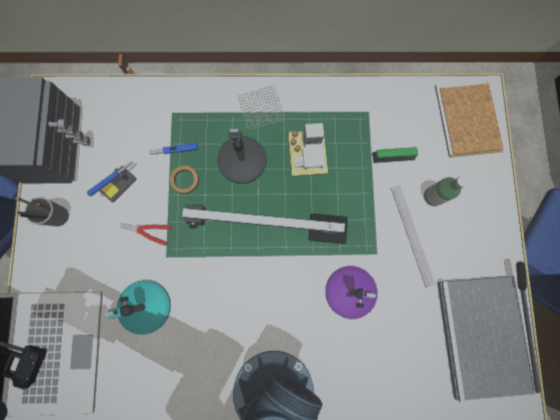

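Candidates for "stand": turquoise at top (144,307), purple at (351,292), dark grey at (241,158). I choose the grey one, next to the model. There is only one boom, at (262,221). Next I'll crop and localise them.

```bash
cat > h.py <<'E'
import numpy as np,cv2
from cell import robot
def ray(n,p):
    m=robot.camera_model(n);f=210/np.tan(np.radians(m["fov_y"]/2));V=m["view"]
    d=np.array([(p[0]-m["cx"])/f,-(p[1]-m["cy"])/f,-1.]);R=V[:3,:3]
    return -R.T@V[:3,3],R.T@d
def onz(n,p,z):
    o,d=ray(n,p);return o+d*(z-o[2])/d[2]
def proj(n,P):
    m=robot.camera_model(n);f=210/np.tan(np.radians(m["fov_y"]/2));V=m["view"]
    c=np.atleast_2d(P)@V[:3,:3].T+V[:3,3]
    return np.c_[m["cx"]+f*c[:,0]/-c[:,2],m["cy"]-f*c[:,1]/-c[:,2]]
E
python3 - <<'E'
from h import *
np.set_printoptions(precision=1,suppress=True)
print("rail c",onz("top",(262,221),45),onz("scene",(284,233),45))
print("weight",onz("top",(194,212),40),onz("scene",(325,210),40))
print("panel",onz("top",(326,228),11),onz("scene",(243,266),11))
print("stand",onz("top",(241,158),0),onz("scene",(338,255),0))
print("crest",onz("top",(232,131),240),onz("scene",(346,196),240))
print("model",onz("top",(309,154),0),onz("scene",(307,294),0))
t=cv2.imread("pics/top0.png");s=cv2.imread("pics/scene0.png")
a=cv2.resize(t[90:260,150:360],None,fx=3.6,fy=3.5,interpolation=cv2.INTER_CUBIC)
cv2.imwrite("pics/c1.png",a)
cv2.imwrite("pics/c2.png",cv2.resize(s[180:320,210:400],None,fx=4,fy=4,interpolation=cv2.INTER_CUBIC))
E
```

```text
rail c [471.1  26.6  45. ] [480.4   8.8  45. ]
weight [500.4 222.4  40. ] [497.9 219.3  40. ]
panel [ 453.  -161.4   11. ] [ 468.4 -178.4   11. ]
stand [674.3  91.4   0. ] [660.1  85.8   0. ]
crest [666.4  93.  240. ] [662.3  93.6 240. ]
model [ 685.4 -118.3    0. ] [ 695.9 -122.7    0. ]
```

View pics/c1.png

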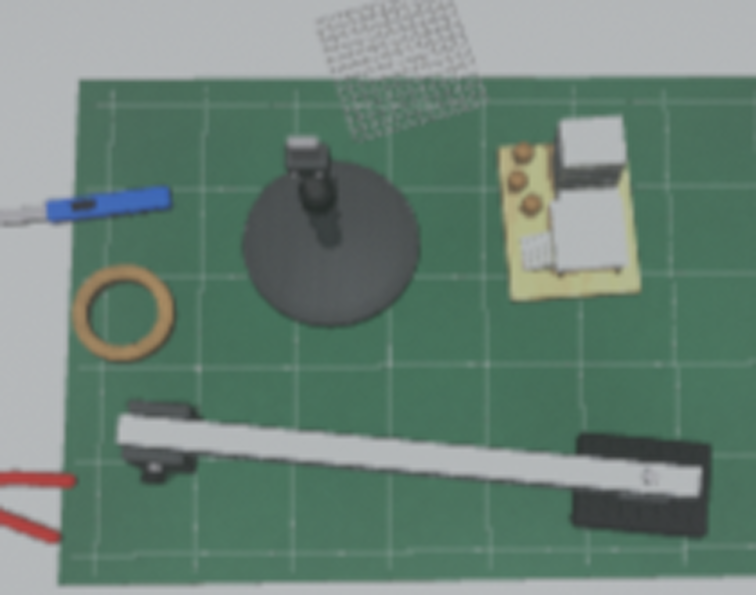

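View pics/c2.png

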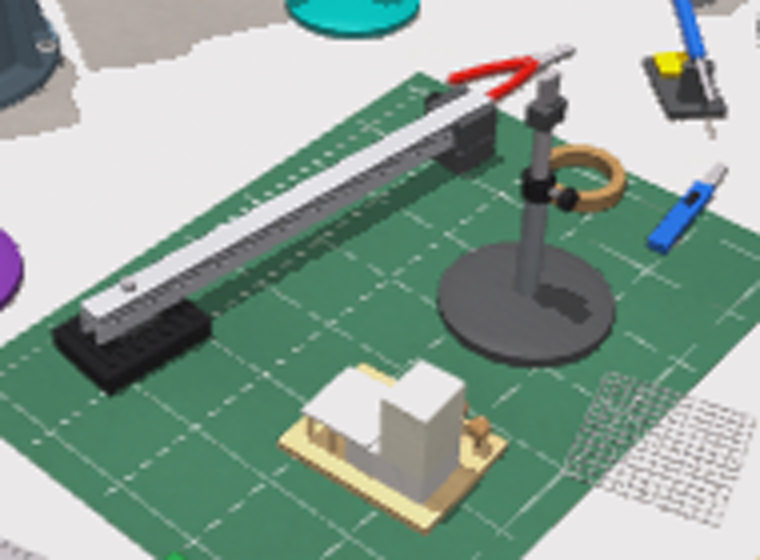

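```bash
python3 - <<'E'
from h import *
np.set_printoptions(precision=1,suppress=True)
t=cv2.imread("pics/top0.png");h=cv2.cvtColor(t,cv2.COLOR_BGR2HSV)
m=((h[...,1]<40)&(h[...,2]>140)).astype(np.uint8);m[:200]=0;m[250:]=0;m[:,:175]=0;m[:,355:]=0
n,l,st,c=cv2.connectedComponentsWithStats(m);k=1+np.argmax(st[1:,4]);print(st[k],c[k])
pts=np.argwhere(l==k)[:,::-1].astype(np.float32)
box=cv2.boxPoints(cv2.minAreaRect(pts+0.0));W=np.array([onz("top",p,60) for p in box]);print(box,W,[np.linalg.norm(W[i]-W[i-1]) for i in range(4)]);print(W.mean(0))
s=cv2.imread("pics/scene0.png")
a=W[np.argsort(W[:,1])];e0=a[:2].mean(0);e1=a[2:].mean(0);d=(e1-e0);print(e0,e1,np.linalg.norm(d),"yaw",np.arctan2(d[1],d[0]))
print("proj scene",proj("scene",W),proj("scene",np.array([W.mean(0)])))
# scene rail top corners by eye from crop (c2 /4 + (210,180))
for p in [(85,300),(110,322),(470,88),(497,97)]:
    print(p,onz("scene",(p[0]/4+210,p[1]/4+180),60))
for nm in("top","scene"):
    robot.snapshot(nm)
    for x in robot.masks_of("model",nm)[:1]+robot.masks_of("stand",nm):
        print(nm,x["point"],x["confidence"],x["pixels"].sum())
E
```

```text
[ 182  208  163   24 1361] [262.7 219.7]
[[181.8 216.2]
 [182.6 207.7]
 [344.2 223.1]
 [343.4 231.6]] [[ 485.2  252.2   60. ]
 [ 509.7  250.7   60. ]
 [ 460.1 -207.    60. ]
 [ 435.8 -203.6   60. ]] [np.float64(458.4823583085781), np.float64(24.546675257413867), np.float64(460.356718457746), np.float64(24.583449804694492)]
[472.7  23.1  60. ]
[ 447.9 -205.3   60. ] [497.4 251.4  60. ] 459.4195376453818 yaw 1.4628177500597852
proj scene [[328.  200.7]
 [332.9 203.3]
 [233.7 258.2]
 [229.5 254.2]] [[285.1 226.8]]
(85, 300) [ 443.  -202.3   60. ]
(110, 322) [ 477.  -206.2   60. ]
(470, 88) [489.3 244.1  60. ]
(497, 97) [517.1 249.2  60. ]
top [308.5, 153.4] 0.96 1734
top [240.6, 159.7] 0.85 1989
top [354.3, 289.8] 0.77 2193
top [143.1, 310.2] 0.63 2414
top [284.4, 221.7] 0.16 2409
scene [308.0, 288.9] 0.81 1458
scene [341.3, 251.0] 0.98 1405
scene [188.4, 246.7] 0.98 1427
scene [296.7, 176.9] 0.59 775
scene [264.5, 241.9] 0.44 1834
```

```bash
python3 - <<'E'
from h import *
from scipy.spatial.transform import Rotation as R
np.set_printoptions(precision=3,suppress=True)
s=robot.get_state();r=R.from_rotvec(s["ee_rot"]);print(s["time"],r.as_matrix())
print("turq",onz("top",(144,307),0),onz("top",(114,310),240),"purple",onz("top",(351,292),0),"bottle",onz("top",(445,190),100))
yaw=1.463
for sg in(1,-1):
    z=sg*np.array([-np.sin(yaw),np.cos(yaw),0]);x=np.array([0,0,-1.]);y=np.cross(z,x)
    T=R.from_matrix(np.c_[x,y,z]);w=(T*r.inv()).as_rotvec();print(sg,w,w/np.pi)
print("wrist torque",s["ft_torque"],s["q"])
E
```

```text
1.1 [[ 0.    -0.957  0.29 ]
 [-0.     0.29   0.957]
 [-1.    -0.    -0.   ]]
turq [234.133 365.332   0.   ] [243.915 353.626 240.   ] purple [ 266.402 -229.039    0.   ] bottle [ 544.275 -486.591  100.   ]
1 [-0.     0.     1.757] [-0.     0.     0.559]
-1 [ 0.     0.    -1.385] [ 0.     0.    -0.441]
wrist torque [ 0.043 -0.011  0.009] [ 1.071  0.181  1.607 -0.     1.354 -0.206]
```

Request:
jog_arm --commands "0 0 0.1 0 0 0 1; 0.05 -0.1 0.16 0 0 -0.05 1; 0.6 -1 0.16 0 0 -0.441 1; 0.6 -1 0.16 0 0 -0.441 1; 0.6 -1 0.16 0 0 -0.441 1; 0.6 -1 0.16 0 0 -0.441 1; 0.6 -1 0.16 0 0 -0.441 1; 0.6 -1 0.16 0 0 -0.441 1; 0.6 -1 0.16 0 0 -0.441 1; 0.6 -1 0.16 0 0 -0.441 1"

```text
time: 2.1
eef_pos: [394.8, 167.4, 317.5]
ee_rot: [0.062, 1.569, -0.062]
wrist_force: [0.9, 1.6, 0.1]
opening: 88.5
```

Request:
jog_arm --commands "0.157 -0.289 -0.04 0 0 -0.02 1; 0.157 -0.289 -0.04 0 0 -0.02 1; 0.157 -0.289 -0.04 0 0 -0.02 1; 0.157 -0.289 -0.04 0 0 -0.02 1; 0.157 -0.289 -0.04 0 0 -0.02 1; 0.157 -0.289 -0.04 0 0 -0.02 1; 0.157 -0.289 -0.04 0 0 -0.02 1; 0.157 -0.289 -0.04 0 0 -0.02 1; 0.157 -0.289 -0.04 0 0 -0.02 1; 0.157 -0.289 -0.04 0 0 -0.02 1"

```text
time: 3.1
eef_pos: [472.5, 25.5, 297.3]
ee_rot: [0.106, 1.568, -0.106]
wrist_force: [-0.3, -0.1, -0.4]
opening: 88.0
```

```bash
cat >> h.py <<'E'
from scipy.spatial.transform import Rotation as R
def wpose(s):
    T=np.eye(4);T[:3,:3]=R.from_rotvec(s["ee_rot"]).as_matrix();T[:3,3]=s["eef_pos"];return T
def wonz(T,p,z):
    m=robot.camera_model("wrist");f=210/np.tan(np.radians(m["fov_y"]/2))
    dx,dy=p[0]-m["cx"],p[1]-m["cy"];r=np.hypot(dx,dy);th=r/f
    d=np.array([np.sin(th)*dx/r,-np.sin(th)*dy/r,-np.cos(th)])
    C=T@m["T_tool_cam"];o=C[:3,3];d=C[:3,:3]@d
    return o+d*(z-o[2])/d[2]
E
python3 - <<'E'
from h import *
np.set_printoptions(precision=3,suppress=True)
s=robot.get_state();T=wpose(s);np.save("T1.npy",T)
im=robot.snapshot("wrist");cv2.imwrite("pics/w1.png",im[:,:,::-1])
print(T,s["q"],s["wrist_force"],s["ft_torque"])
for t,z in(("rail_center",45),("crest",240),("stand",0),("model",0)):
    print(t,[(d["point"],round(d["confidence"],2),wonz(T,d["point"],z)) for d in robot.tip_of(t,"wrist")])
E
```

```text
[[  0.      0.134   0.991 472.489]
 [ -0.      0.991  -0.134  25.533]
 [ -1.      0.      0.    297.34 ]
 [  0.      0.      0.      1.   ]] [-0.198 -0.101  1.78   0.     1.462 -0.063] [-0.343 -0.142 -0.357] [-0.082  0.061 -0.017]
rail_center [([281.9, 183.4], 0.68, array([473.224,  23.394,  45.   ]))]
crest [([524.9, 113.9], 0.86, array([667.77 ,  89.372, 240.   ]))]
stand [([182.0, 336.9], 0.97, array([ 266.77 , -221.726,    0.   ])), ([406.8, 119.8], 0.78, array([660.122,  85.143,   0.   ]))]
model [([429.8, 246.7], 0.94, array([ 689.758, -111.814,    0.   ]))]
```

View pics/w1.png

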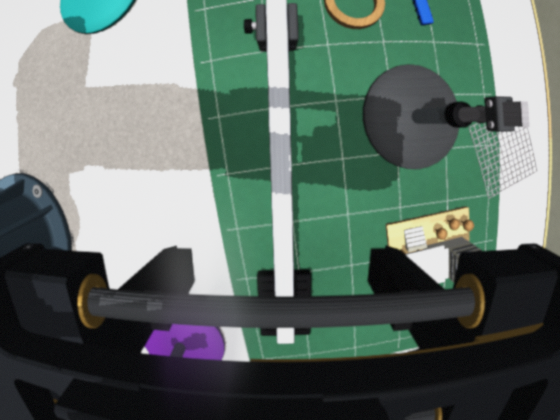

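```bash
python3 - <<'E'
from h import *
np.set_printoptions(precision=1,suppress=True)
T=np.load("T1.npy");im=cv2.imread("pics/w1.png");g=cv2.cvtColor(im,cv2.COLOR_BGR2HSV)
P=[]
for r in list(range(60,250,15)):
    row=(g[r,:,1]<40)&(g[r,:,2]>110);c=np.where(row[255:310])[0]+255
    if len(c)<5: continue
    a,b=wonz(T,(c.min()-.5,r),60),wonz(T,(c.max()+.5,r),60);P.append((a+b)/2);print(r,c.min(),c.max(),P[-1],np.linalg.norm(a-b))
P=np.array(P);k=np.polyfit(P[:,1],P[:,0],1);print("yaw",np.pi/2-np.arctan(k[0]),"x at y=23",np.polyval(k,23.))
for p in [(285,343)]: print("end",wonz(T,p,60))
cv2.imwrite("pics/c3.png",cv2.resize(im[60:280,350:560],None,fx=3,fy=2.7,interpolation=cv2.INTER_CUBIC))
# tongue
E
```

```text
60 267 288 [488.3 172.6  60. ] 25.55728187664487
75 268 289 [487.  154.3  60. ] 25.509986957875064
90 269 288 [484.5 136.4  60. ] 23.18129897010843
105 269 289 [482.7 118.6  60. ] 24.367016709597628
120 268 290 [480.3 101.1  60. ] 26.75615208662017
135 270 290 [479.1  83.4  60. ] 24.52299862322898
150 270 290 [476.7  65.8  60. ] 24.653745404755405
165 271 291 [475.4  48.   60. ] 24.820483430932306
180 271 290 [472.4  30.2  60. ] 23.832026682113995
195 272 291 [471.1  12.   60. ] 24.063496458747128
210 272 292 [469.2  -6.6  60. ] 25.551544862276458
225 272 292 [466.7 -25.5  60. ] 25.878833726902528
240 273 292 [464.7 -45.   60. ] 25.002229784642676
yaw 1.4617446346943868 x at y=23 472.1702242562763
end [ 447.  -204.4   60. ]
```

View pics/c3.png

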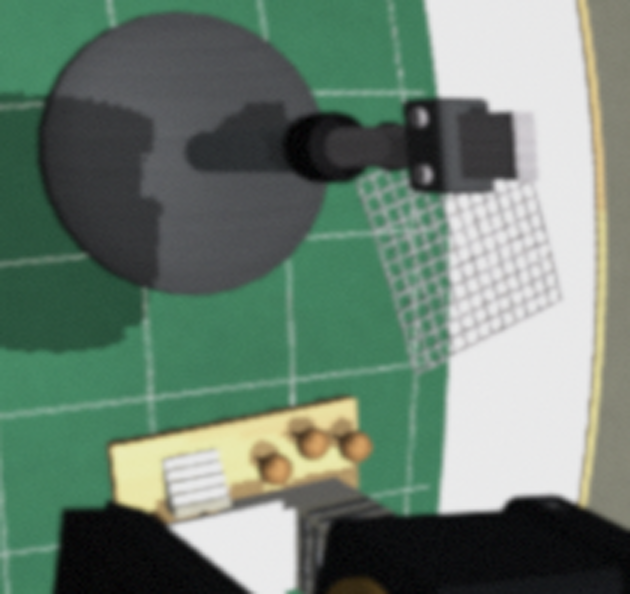

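```bash
python3 - <<'E'
from h import *
np.set_printoptions(precision=1,suppress=True)
T=np.load("T1.npy")
W=[]
for p in [(515,112),(537,112),(515,182),(538,180)]:
    W.append(wonz(T,(p[0]/3+350,p[1]/2.7+60),240)); print(W[-1])
W=np.array(W);print(W.mean(0)); d=(W[:2].mean(0)-W[2:].mean(0));print(d,np.arctan2(d[1],d[0]))
# model board edge
q=[wonz(T,(x/3+350,y/2.7+60),5) for x,y in[(110,443),(356,398)]];print(q, np.linalg.norm(q[0]-q[1]))
d=q[1]-q[0];print("board edge dir",np.arctan2(d[1],d[0]))
s=robot.get_state();Rt=R.from_rotvec(s["ee_rot"]).as_matrix();print(s["eef_pos"],"tool yaw of y axis",np.arctan2(Rt[1,1],Rt[0,1]))
E
```

```text
[665.2  98.9 240. ]
[673.6  99.1 240. ]
[663.2  79.  240. ]
[672.   79.5 240. ]
[668.5  89.1 240. ]
[ 1.7 19.7  0. ] 1.482939356381522
[array([616.3, -62.1,   5. ]), array([758.1, -55.4,   5. ])] 141.99454470460554
board edge dir 0.04718149777828237
[472.6  24.9 297.1] tool yaw of y axis 1.4350652779986244
```

Request:
jog_arm --commands "-0.001 -0.004 -0.2 0 0 0.009 1; -0.001 -0.004 -0.5 0 0 0.009 1; -0.001 -0.004 -0.5 0 0 0.009 1; -0.001 -0.004 -0.5 0 0 0.009 1; -0.001 -0.004 -0.5 0 0 0.009 1; -0.001 -0.004 -0.536 0 0 0.009 1; -0.001 -0.004 -0.536 0 0 0.009 1; -0.001 -0.004 -0.536 0 0 0.009 1; -0.001 -0.004 -0.536 0 0 0.009 1; -0.001 -0.004 -0.536 0 0 0.009 1"

```text
time: 4.35
eef_pos: [473.7, 22.5, 30.9]
ee_rot: [0.084, 1.566, -0.085]
wrist_force: [0.6, 0.2, -0.3]
opening: 88.3
```

```bash
cat > st.py <<'E'
from h import *
np.set_printoptions(precision=3,suppress=True)
F=[];M=[]
import sys
n=int(sys.argv[1])
for i in range(n):
    if i: robot.snapshot("scene")
    s=robot.get_state();F.append(s["wrist_force"]);M.append(s["ft_torque"])
Rt=R.from_rotvec(s["ee_rot"]).as_matrix()
print(s["time"],s["eef_pos"],"op",s["opening"],"yaw",np.arctan2(Rt[1,1],Rt[0,1]),"down",Rt[:,0])
F=np.array(F);M=np.array(M);print("F",F.mean(0),F.std(0),"M",M.mean(0),M.std(0))
y=1.462;print("M tool-z axis(rail perp, (-sin,cos)):",M.mean(0)@[-np.sin(y),np.cos(y),0],"along rail",M.mean(0)@[np.cos(y),np.sin(y),0])
E
python3 st.py 4
```

```text
4.5 [472.985  22.665  30.172] op 88.26377430077955 yaw 1.4633039073082512 down [ 0.002 -0.    -1.   ]
F [ 0.203  0.038 -0.052] [0.403 0.478 0.195] M [-0.063  0.065 -0.012] [0.028 0.025 0.013]
M tool-z axis(rail perp, (-sin,cos)): 0.06914186848373058 along rail 0.05735908417725674
```

Request:
jog_arm --commands "0 0 0 0 0 0 0; 0 0 0 0 0 0 0; 0 0 0 0 0 0 0; 0 0 0 0 0 0 0; 0 0 0 0 0 0 0; 0 0 0 0 0 0 0; 0 0 0 0 0 0 0; 0 0 0 0 0 0 0; 0 0 0 0 0 0 0; 0 0 0 0 0 0 0"

```text
time: 5.5
eef_pos: [472.3, 22.8, 29.1]
ee_rot: [0.084, 1.569, -0.085]
wrist_force: [1.0, 0.5, -1.8]
opening: 24.1
```

```bash
python3 st.py 4
```

```text
5.65 [472.272  22.774  29.095] op 23.749059264064392 yaw 1.4632321565574182 down [ 0. -0. -1.]
F [ 1.074  0.014 -1.042] [0.602 0.465 0.598] M [-0.081 -0.068  0.012] [0.016 0.024 0.024]
M tool-z axis(rail perp, (-sin,cos)): 0.07359577297066441 along rail -0.07606114461981145
```

Request:
jog_arm --commands "0 0 0.004 0 0 0 0; 0 0 0.008 0 0 0 0; 0 0 0.012 0 0 0 0; 0 0 0.016 0 0 0 0; 0 0 0.016 0 0 0 0; 0 0 0.016 0 0 0 0; 0 0 0.016 0 0 0 0; 0 0 0.016 0 0 0 0; 0 0 0.016 0 0 0 0; 0 0 0.016 0 0 0 0"

```text
time: 6.65
eef_pos: [472.1, 22.8, 37.0]
ee_rot: [0.084, 1.569, -0.084]
wrist_force: [-0.6, 0.0, -6.0]
opening: 23.9
```

```bash
python3 st.py 5; python3 -c "
from h import *
s=robot.get_state();im=robot.snapshot('scene');cv2.imwrite('pics/s2.png',cv2.resize(im[170:310,200:400,::-1],None,fx=4,fy=4,interpolation=cv2.INTER_CUBIC))"
```

```text
6.85 [472.121  22.806  37.059] op 23.77669998769294 yaw 1.4633093407422912 down [-0. -0. -1.]
F [-0.459  0.024 -5.593] [0.12  0.364 0.554] M [-0.402  0.173  0.045] [0.049 0.027 0.034]
M tool-z axis(rail perp, (-sin,cos)): 0.4180993505552107 along rail 0.12811534172002192
```

View pics/s2.png

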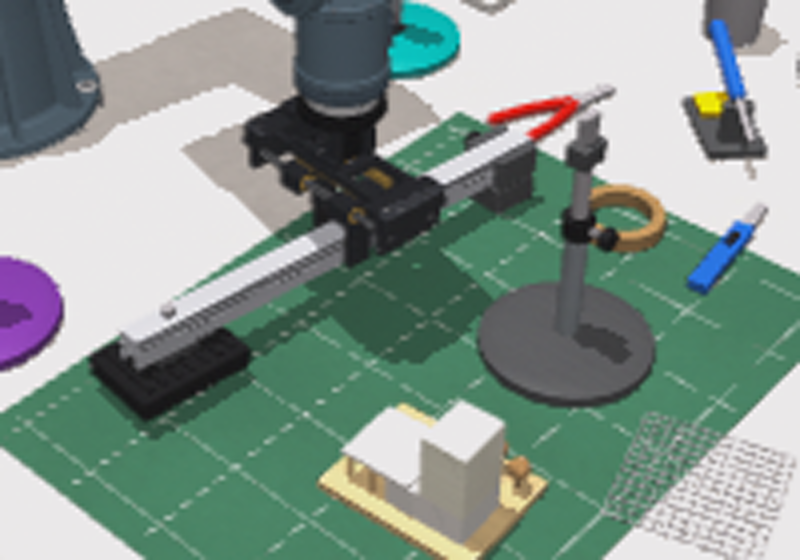

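Request:
jog_arm --commands "0 0 -0.006 0 0 0 0; 0 0 -0.012 0 0 0 0; 0 0 -0.016 0 0 0 0; 0 0 -0.016 0 0 0 0; 0 0 -0.016 0 0 0 0.5; 0 0 -0.016 0 0 0 0.5; 0 0 -0.016 0 0 0 0.5; 0.013 0.119 -0.016 0 0 0 0.5; 0.013 0.119 -0.016 0 0 0 0.5; 0.013 0.119 -0.016 0 0 0 0.5"

```text
time: 7.9
eef_pos: [478.7, 83.6, 29.2]
ee_rot: [0.082, 1.569, -0.082]
wrist_force: [0.1, -1.4, -0.5]
opening: 44.2
```

```bash
python3 st.py 4
```

```text
8.05 [478.556  81.786  29.03 ] op 43.973859720259476 yaw 1.4634969628876207 down [-0. -0. -1.]
F [-0.457 -0.27  -0.05 ] [0.462 0.765 0.35 ] M [-0.06   0.05   0.001] [0.015 0.029 0.014]
M tool-z axis(rail perp, (-sin,cos)): 0.06544524786907266 along rail 0.04337214917376476
```

Request:
jog_arm --commands "0 0 0 0 0 0 0; 0 0 0 0 0 0 0; 0 0 0 0 0 0 0; 0 0 0 0 0 0 0; 0 0 0 0 0 0 0; 0 0 0.004 0 0 0 0; 0 0 0.008 0 0 0 0; 0 0 0.012 0 0 0 0; 0 0 0.016 0 0 0 0; 0 0 0.016 0 0 0 0"

```text
time: 9.05
eef_pos: [478.7, 82.4, 37.3]
ee_rot: [0.084, 1.569, -0.084]
wrist_force: [0.3, 0.3, -7.5]
opening: 23.6
```

```bash
python3 st.py 6; python3 -c "
from h import *
s=robot.get_state();im=robot.snapshot('scene');cv2.imwrite('pics/s3.png',cv2.resize(im[170:310,200:400,::-1],None,fx=4,fy=4,interpolation=cv2.INTER_CUBIC))"
```

```text
9.3 [478.558  82.318  36.992] op 23.706453850672396 yaw 1.4632678700102122 down [-0.  0. -1.]
F [ 0.32   0.64  -6.321] [0.283 0.573 0.573] M [-0.137  0.091 -0.022] [0.041 0.024 0.033]
M tool-z axis(rail perp, (-sin,cos)): 0.1462052198315081 along rail 0.07553211491540203
```

View pics/s3.png

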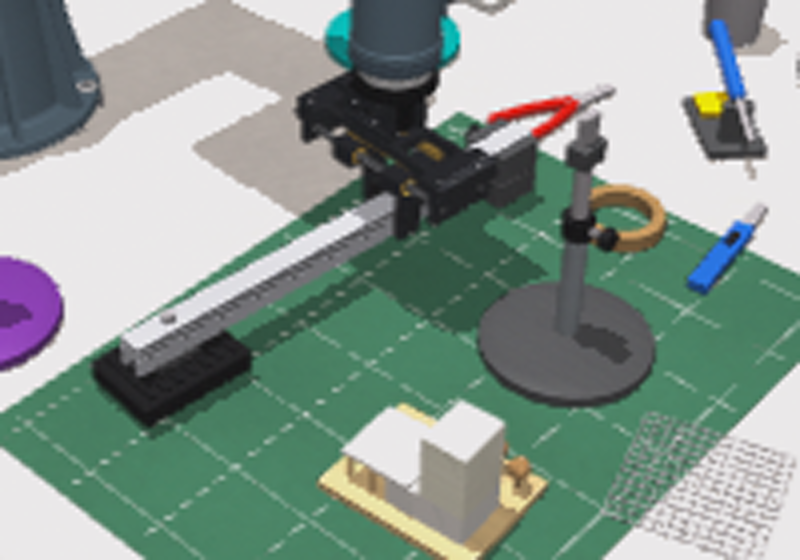

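Request:
jog_arm --commands "0 0 -0.006 0 0 0 0; 0 0 -0.012 0 0 0 0; 0 0 -0.016 0 0 0 0; 0 0 -0.016 0 0 0 0; 0 0 -0.016 0 0 0 0.5; 0 0 -0.016 0 0 0 0.5; 0 0 -0.016 0 0 0 0.5; 0.0026 0.024 -0.016 0 0 0 0.5; 0.0026 0.024 -0.016 0 0 0 0.5; 0.0026 0.024 -0.016 0 0 0 0.5"

```text
time: 10.35
eef_pos: [480.0, 94.8, 29.1]
ee_rot: [0.084, 1.569, -0.084]
wrist_force: [0.1, -0.8, -0.3]
opening: 44.3
```

```bash
python3 st.py 8
```

```text
10.7 [479.935  94.187  29.07 ] op 44.287685506135475 yaw 1.463025623476042 down [-0. -0. -1.]
F [ 0.283 -0.026 -0.245] [0.536 0.534 0.314] M [-0.083  0.073  0.019] [0.025 0.024 0.023]
M tool-z axis(rail perp, (-sin,cos)): 0.09053571758480809 along rail 0.06360315865765281
```

Request:
jog_arm --commands "0 0 0 0 0 0 0; 0 0 0 0 0 0 0; 0 0 0 0 0 0 0; 0 0 0 0 0 0 0; 0 0 0.004 0 0 0 0; 0 0 0.008 0 0 0 0; 0 0 0.012 0 0 0 0; 0 0 0.016 0 0 0 0; 0 0 0.016 0 0 0 0; 0 0 0.016 0 0 0 0"

```text
time: 11.7
eef_pos: [479.9, 94.3, 37.1]
ee_rot: [0.085, 1.569, -0.084]
wrist_force: [-0.6, 0.6, -6.6]
opening: 23.6
```

```bash
python3 st.py 14
```

```text
12.35 [479.917  94.317  37.053] op 23.822758114210366 yaw 1.4632735013605336 down [-0.  0. -1.]
F [-0.196  0.25  -6.225] [0.283 0.436 0.411] M [-0.052  0.081 -0.007] [0.029 0.031 0.031]
M tool-z axis(rail perp, (-sin,cos)): 0.06049067067003099 along rail 0.07536848399699742
```

Request:
jog_arm --commands "0 0 0.02 0 0 0 0; 0 0 0.07 0 0 0 0; 0 0 0.13 0 0 0 0; 0 0 0.19 0 0 0 0; 0 0 0.25 0 0 0 0; 0 0 0.31 0 0 0 0; 0 0 0.37 0 0 0 0; 0 0 0.42 0 0 0 0; 0 0 0.45 0 0 0 0; 0 0 0.46 0 0 0 0"

```text
time: 13.35
eef_pos: [480.7, 94.3, 269.8]
ee_rot: [0.084, 1.565, -0.084]
wrist_force: [0.1, -0.9, -6.3]
opening: 23.6
```

```bash
python3 st.py 6; python3 - <<'E'
from h import *
np.set_printoptions(precision=2,suppress=True)
s=robot.get_state();T=wpose(s);np.save("T2.npy",T)
im=robot.snapshot("wrist");cv2.imwrite("pics/w2.png",im[:,:,::-1])
for d in robot.tip_of("crest","wrist"): print(d["point"],d["confidence"],wonz(T,d["point"],240))
im=robot.snapshot("top");cv2.imwrite("pics/t2.png",cv2.resize(im[110:270,170:370,::-1],None,fx=4,fy=3.75,interpolation=cv2.INTER_CUBIC))
im=robot.snapshot("scene");cv2.imwrite("pics/s4.png",im[:,:,::-1])
E
```

```text
13.6 [479.112  94.316 265.776] op 24.291704546152914 yaw 1.463206668250384 down [-0.002  0.    -1.   ]
F [ 0.01   0.176 -6.103] [0.493 0.546 0.478] M [-0.042  0.096  0.018] [0.021 0.014 0.021]
M tool-z axis(rail perp, (-sin,cos)): 0.051835068634686406 along rail 0.09073265778085879
[547.0, 219.2] 0.73 [669.74  89.34 240.  ]
```

View pics/w2.png

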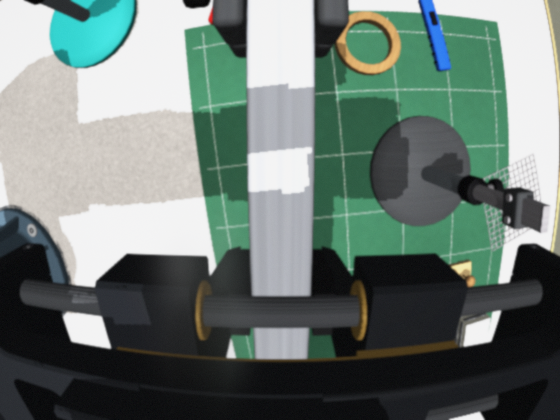

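View pics/t2.png

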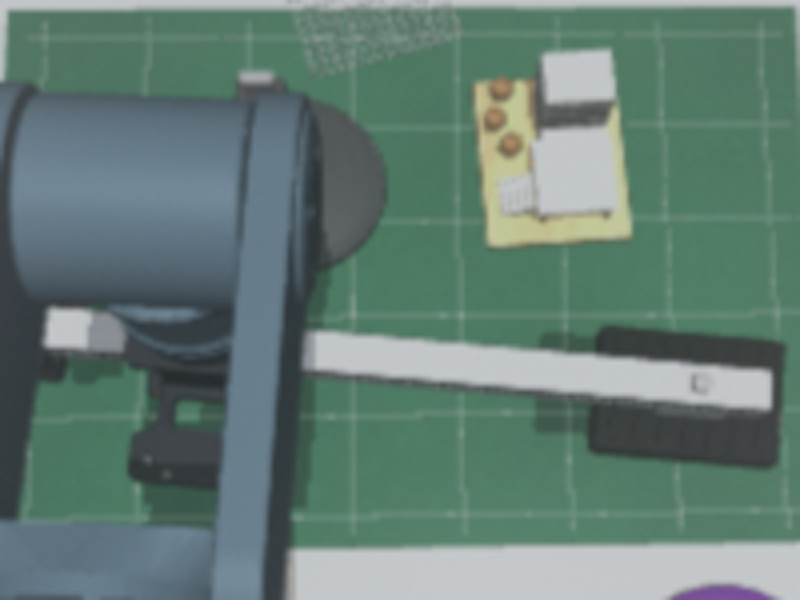

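View pics/s4.png

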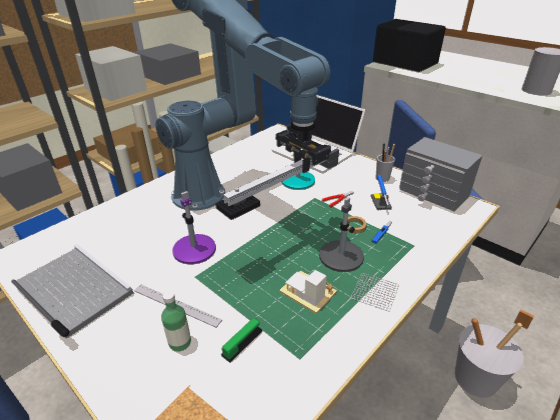

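Request:
jog_arm --commands "0.01 0 0 0 0 0 0; 0.03 0 0 0 0 0 0; 0.06 0 0 0 0 0 0; 0.1 0 0 0 0 0 0; 0.14 0 0 0 0 0 0; 0.18 0 0 0 0 0 0; 0.21 0 0 0 0 0 0; 0.23 0 0 0 0 0 0; 0.24 0 0 0 0 0 0; 0.24 0 0 0 0 0 0"

```text
time: 14.8
eef_pos: [600.3, 94.3, 266.7]
ee_rot: [0.084, 1.57, -0.085]
wrist_force: [0.2, 0.9, -6.6]
opening: 23.9
```

```bash
python3 st.py 6; python3 - <<'E'
from h import *
np.set_printoptions(precision=2,suppress=True)
s=robot.get_state();T=wpose(s);np.save("T3.npy",T)
im=robot.snapshot("wrist");cv2.imwrite("pics/w3.png",im[:,:,::-1])
for d in robot.tip_of("crest","wrist"): print(d["point"],d["confidence"],wonz(T,d["point"],240))
E
```

```text
15.05 [599.515  94.394 267.253] op 23.784176560078244 yaw 1.4634416380987845 down [ 0.  0. -1.]
F [ 0.243  0.186 -6.211] [0.479 0.563 0.655] M [-0.047  0.081 -0.014] [0.01  0.037 0.03 ]
M tool-z axis(rail perp, (-sin,cos)): 0.05594577818508824 along rail 0.0756547667679695
[400.3, 239.3] 0.71 [669.69  90.46 240.  ]
```

View pics/w3.png

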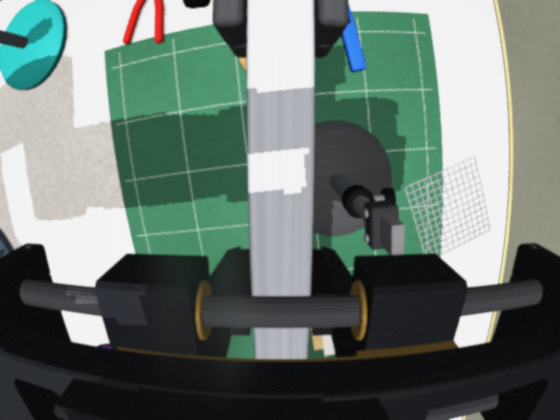

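```bash
python3 - <<'E'
from h import *
np.set_printoptions(precision=2,suppress=True)
T=np.load("T3.npy");im=cv2.imread("pics/w3.png")
z=T[2,3]+31;u=T[:3,2]
g=cv2.cvtColor(im,cv2.COLOR_BGR2GRAY).astype(int);hs=cv2.cvtColor(im,cv2.COLOR_BGR2HSV)
for r in(120,150,200,230):
    c=np.where((hs[r,:,1]<50)&(hs[r,:,2]>120))[0];c=c[(c>235)&(c<325)]
    a,b=wonz(T,(c.min()-.5,r),z),wonz(T,(c.max()+.5,r),z)
    print(r,c.min(),c.max(),np.linalg.norm(a-b),"offset along tool z",((a+b)/2-T[:3,3])@u)
cv2.imwrite("pics/c4.png",cv2.resize(im[190:270,350:420],None,fx=8,fy=7.5,interpolation=cv2.INTER_CUBIC))
E
```

```text
120 248 313 23.081543563948955 offset along tool z -0.6027897336478382
150 246 313 24.006800039210727 offset along tool z -0.9679488129715833
200 249 312 23.231238950327473 offset along tool z -0.6296212561295566
230 249 311 23.44521873793718 offset along tool z -0.8283645717622045
```

View pics/c4.png

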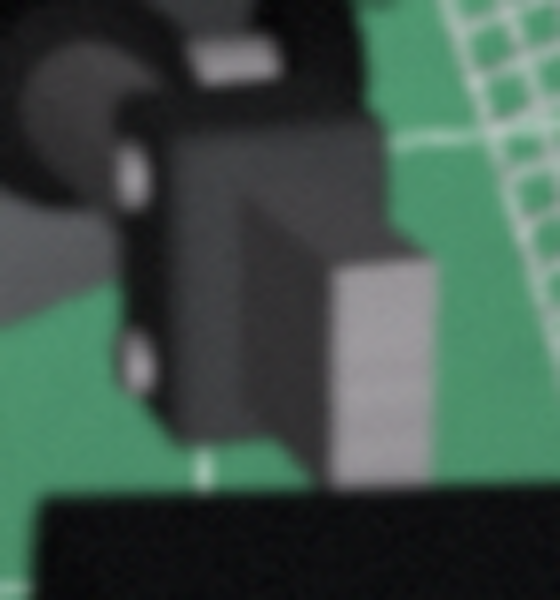

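```bash
python3 - <<'E'
from h import *
np.set_printoptions(precision=2,suppress=True)
T=np.load("T3.npy");W=[]
for p in [(331,265),(437,259),(433,487),(331,489)]:
    W.append(wonz(T,((p[0]+.5)/8-.5+350,(p[1]+.5)/7.5-.5+190),240));print(W[-1])
W=np.array(W)
for i,j in((0,3),(1,2)):
    d=W[i]-W[j];print("side len",np.linalg.norm(d),"yaw",np.arctan2(d[1],d[0]))
d=W[1]-W[0];print("w",np.linalg.norm(d),W.mean(0))
s=robot.get_state();P=s["eef_pos"];print(P)
C=W.mean(0)+0.75*T[:3,2];print("crest corrected",C)
E
```

```text
[663.75 100.13 240.  ]
[672.12  99.64 240.  ]
[672.08  80.32 240.  ]
[663.77  81.32 240.  ]
side len 18.80704424710168 yaw 1.5715326431550696
side len 19.31344535286775 yaw 1.5683293349715313
w 8.383015664529433 [667.93  90.35 240.  ]
[599.63  94.39 267.32]
crest corrected [668.68  90.27 240.  ]
```

Request:
jog_arm --commands "0.01 0 0 0 0 0.003 0; 0.03 -0.001 0 0 0 0.008 0; 0.055 -0.002 0 0 0 0.013 0; 0.08 -0.003 0 0 0 0.018 0; 0.105 -0.004 0 0 0 0.022 0; 0.122 -0.005 0 0 0 0.025 0; 0.132 -0.005 0 0 0 0.025 0; 0.138 -0.005 0 0 0 0.025 0; 0.138 -0.005 0 0 0 0.025 0; 0.138 -0.005 0 0 0 0.025 0"

```text
time: 16.15
eef_pos: [668.7, 91.9, 267.0]
ee_rot: [0.023, 1.571, -0.023]
wrist_force: [0.2, 0.7, -5.8]
opening: 24.0
```

```bash
python3 st.py 8; python3 - <<'E'
from h import *
np.set_printoptions(precision=2,suppress=True)
im=robot.snapshot("scene");c=im[100:280,250:450,::-1];cv2.imwrite("pics/s5.png",cv2.resize(c,None,fx=4,fy=3.3,interpolation=cv2.INTER_CUBIC))
im=robot.snapshot("wrist");cv2.imwrite("pics/w5.png",im[:,:,::-1])
E
```

```text
16.5 [668.84   91.826 267.218] op 23.719924233958253 yaw 1.5418355113236821 down [ 0. -0. -1.]
F [-0.249 -0.039 -6.155] [0.371 0.697 0.613] M [-0.048  0.066  0.021] [0.037 0.028 0.022]
M tool-z axis(rail perp, (-sin,cos)): 0.055072303871450796 along rail 0.060718007923661985
```

View pics/s5.png

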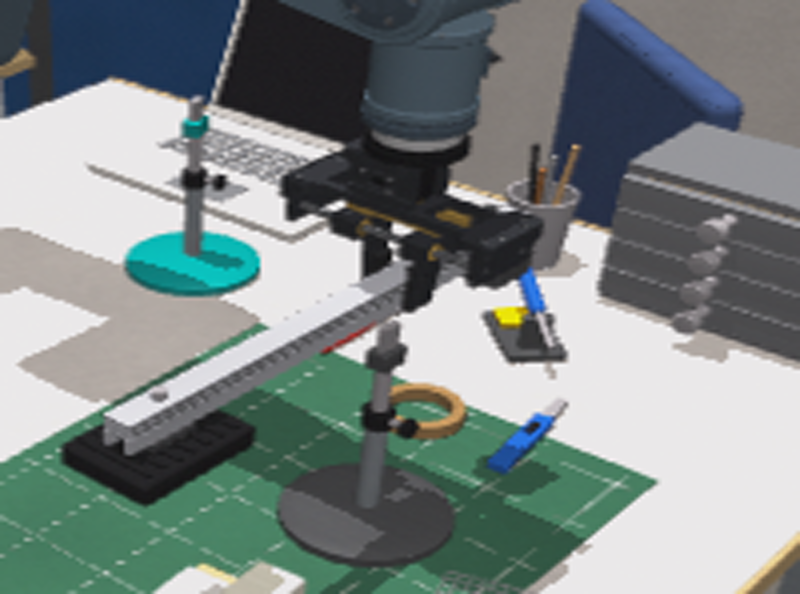

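View pics/w5.png

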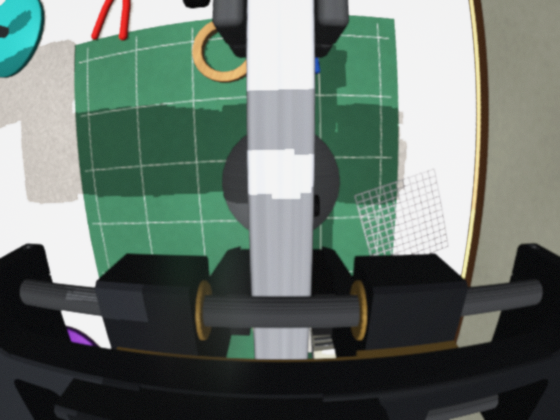

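```bash
python3 - <<'E'
from h import *
np.set_printoptions(precision=2,suppress=True)
c=np.array([668.7,90.,240]);e=np.array([[a,b,0] for a in(-4,4) for b in(-10,10)])
def tocrop(p): return (p-[250,100])*[4,3.3]
print("crest corners",tocrop(proj("scene",c+e)))
y=1.542;ex=np.array([np.cos(y),np.sin(y),0]);ey=np.array([-np.sin(y),np.cos(y),0])
rc=np.array([668.7,91.9,267.2+15.9])-72*ex
k=[rc-230*ex+s*12*ey+h*np.array([0,0,1.]) for s in(-1,1) for h in(-15,15)]
print("rail -x end corners (front=+worldx s=-1)",tocrop(proj("scene",k)))
E
python3 -c "
import cv2;a=cv2.imread('pics/s5.png');cv2.imwrite('pics/c5.png',cv2.resize(a[270:500,50:480],None,fx=1.8,fy=1.8))"
```

```text
crest corners [[376.19 323.83]
 [391.42 314.93]
 [384.8  327.09]
 [400.01 318.13]]
rail -x end corners (front=+worldx s=-1) [[125.93 451.5 ]
 [125.66 421.54]
 [ 99.8  438.16]
 [ 99.09 408.37]]
```

View pics/c5.png

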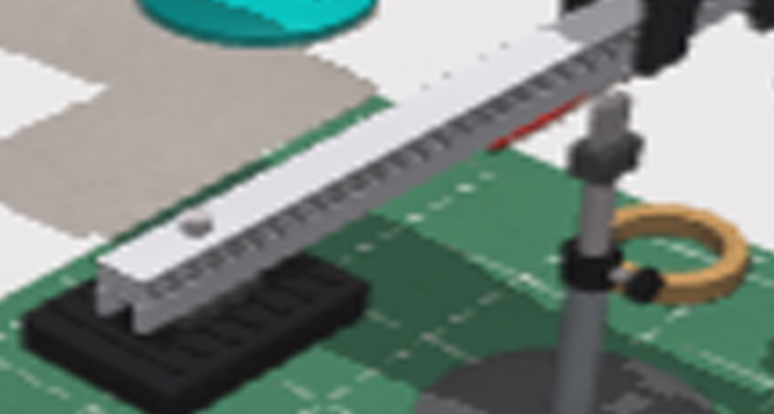

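Request:
jog_arm --commands "0 0 -0.006 0 0 0 0; 0 0 -0.016 0 0 0 0; 0 0 -0.026 0 0 0 0; 0 0 -0.036 0 0 0 0; 0 0 -0.044 0 0 0 0; 0 0 -0.05 0 0 0 0; 0 0 -0.054 0 0 0 0; 0 0 -0.056 0 0 0 0; 0 0 -0.058 0 0 0 0; 0 0 -0.058 0 0 0 0"

```text
time: 17.6
eef_pos: [669.0, 91.8, 238.1]
ee_rot: [0.023, 1.571, -0.023]
wrist_force: [-0.2, 0.2, -6.0]
opening: 23.6
```

```bash
python3 st.py 5; python3 - <<'E'
from h import *
im=robot.snapshot("scene");c=im[140:240,270:400,::-1];cv2.imwrite("pics/s6.png",cv2.resize(c,None,fx=6,fy=6,interpolation=cv2.INTER_CUBIC))
E
```

```text
17.8 [669.03   91.795 238.286] op 23.757023351804317 yaw 1.5418193238998983 down [ 0. -0. -1.]
F [-0.04   0.183 -5.848] [0.331 0.243 0.48 ] M [-0.059  0.058  0.002] [0.021 0.031 0.013]
M tool-z axis(rail perp, (-sin,cos)): 0.06467740871429759 along rail 0.051162163882800024
```

View pics/s6.png

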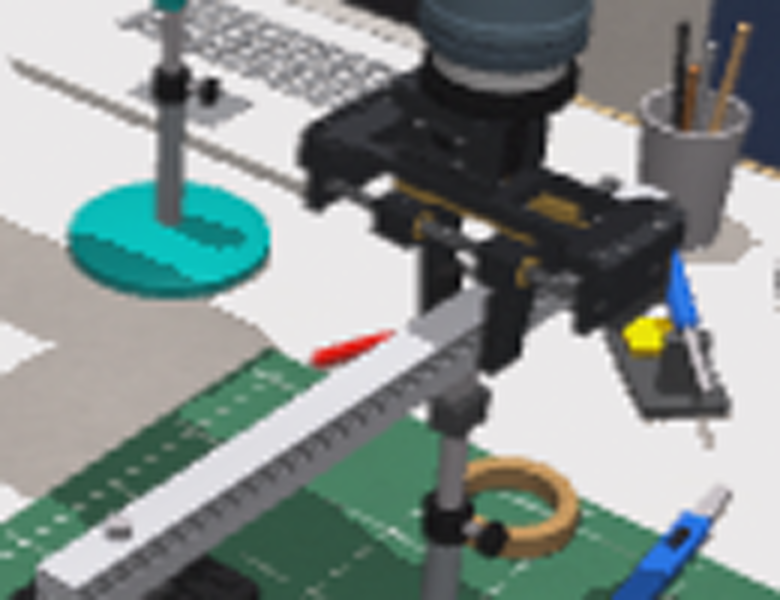

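Request:
jog_arm --commands "0 0 -0.001 0 0 0 0; 0 0 -0.002 0 0 0 0; 0 0 -0.003 0 0 0 0; 0 0 -0.004 0 0 0 0; 0 0 -0.005 0 0 0 0; 0 0 -0.006 0 0 0 0; 0 0 -0.006 0 0 0 0; 0 0 -0.006 0 0 0 0; 0 0 -0.006 0 0 0 0; 0 0 -0.006 0 0 0 0"

```text
time: 18.85
eef_pos: [669.0, 91.8, 235.1]
ee_rot: [0.023, 1.571, -0.023]
wrist_force: [-0.3, 0.7, -5.6]
opening: 23.9
```

```bash
python3 st.py 4
```

```text
19.0 [668.937  91.782 235.081] op 24.085142844549818 yaw 1.5417263553736473 down [ 0. -0. -1.]
F [-0.079  0.132 -5.685] [0.363 0.476 0.261] M [-0.032  0.069 -0.007] [0.039 0.011 0.018]
M tool-z axis(rail perp, (-sin,cos)): 0.038826474597993765 along rail 0.06487955853284191
```

4 mm below the lip and no contact, so the tongue is in the slot. Continuing down.

Request:
jog_arm --commands "0 0 -0.002 0 0 0 0; 0 0 -0.004 0 0 0 0; 0 0 -0.006 0 0 0 0; 0 0 -0.008 0 0 0 0; 0 0 -0.01 0 0 0 0; 0 0 -0.012 0 0 0 0; 0 0 -0.014 0 0 0 0; 0 0 -0.015 0 0 0 0; 0 0 -0.015 0 0 0 0; 0 0 -0.015 0 0 0 0"

```text
time: 20.0
eef_pos: [669.0, 91.8, 227.6]
ee_rot: [0.023, 1.571, -0.023]
wrist_force: [-0.2, -0.0, -5.8]
opening: 23.6
```

```bash
python3 st.py 4
```

```text
20.15 [668.993  91.803 227.668] op 23.66665083277053 yaw 1.5418136961827587 down [ 0. -0. -1.]
F [ 0.271  0.361 -6.194] [0.3   0.351 0.304] M [-0.033  0.062  0.005] [0.013 0.019 0.027]
M tool-z axis(rail perp, (-sin,cos)): 0.03938751503200073 along rail 0.058348913846293884
```

Expected seat is TCP z ≈ 225. Small steps now.

Request:
jog_arm --commands "0 0 -0.0005 0 0 0 0; 0 0 -0.001 0 0 0 0; 0 0 -0.0015 0 0 0 0; 0 0 -0.002 0 0 0 0; 0 0 -0.0025 0 0 0 0; 0 0 -0.003 0 0 0 0; 0 0 -0.0035 0 0 0 0; 0 0 -0.004 0 0 0 0; 0 0 -0.004 0 0 0 0; 0 0 -0.004 0 0 0 0"

```text
time: 21.15
eef_pos: [668.9, 91.8, 225.6]
ee_rot: [0.023, 1.571, -0.023]
wrist_force: [0.1, -0.2, -6.1]
opening: 23.5
```

```bash
python3 st.py 4
```

```text
21.3 [668.933  91.821 225.576] op 23.8959412546389 yaw 1.5417884692630348 down [ 0.  0. -1.]
F [ 0.323  0.058 -6.492] [0.204 0.5   0.253] M [-0.039  0.047 -0.001] [0.003 0.011 0.011]
M tool-z axis(rail perp, (-sin,cos)): 0.04412997654090645 along rail 0.04276100488770324
```

Request:
jog_arm --commands "0 0 -0.0002 0 0 0 0; 0 0 -0.0004 0 0 0 0; 0 0 -0.0006 0 0 0 0; 0 0 -0.0008 0 0 0 0; 0 0 -0.001 0 0 0 0; 0 0 -0.0012 0 0 0 0; 0 0 -0.0014 0 0 0 0; 0 0 -0.0014 0 0 0 0; 0 0 -0.0014 0 0 0 0; 0 0 -0.0014 0 0 0 0"

```text
time: 22.3
eef_pos: [668.9, 91.8, 225.1]
ee_rot: [0.023, 1.571, -0.023]
wrist_force: [-1.5, 0.1, -3.0]
opening: 23.7
```

```bash
python3 st.py 4
```

```text
22.45 [668.983  91.779 225.145] op 23.947210353463547 yaw 1.5417688162749996 down [ 0. -0. -1.]
F [-1.533 -0.455 -2.704] [0.224 0.493 0.226] M [-0.075  0.308 -0.003] [0.045 0.015 0.025]
M tool-z axis(rail perp, (-sin,cos)): 0.10802520715950983 along rail 0.2976018910770512
```

Request:
jog_arm --commands "-0.0002 0 -0.0002 0 0 0 0; -0.0004 0 -0.0003 0 0 0 0; -0.0006 0 -0.0004 0 0 0 0; -0.0006 0 -0.0005 0 0 0 0; -0.0006 0 -0.0005 0 0 0 0; -0.0006 0 -0.0005 0 0 0 0; -0.0006 0 -0.0005 0 0 0 0; -0.0006 0 -0.0005 0 0 0 0; -0.0006 0 -0.0005 0 0 0 0; -0.0006 0 -0.0005 0 0 0 0"

```text
time: 23.45
eef_pos: [669.0, 91.8, 225.1]
ee_rot: [0.023, 1.57, -0.023]
wrist_force: [0.0, 0.7, 1.9]
opening: 23.6
```

```bash
python3 st.py 5;  python3 - <<'E'
from h import *
im=robot.snapshot("scene");cv2.imwrite("pics/s7.png",cv2.resize(im[130:310,220:440,::-1],None,fx=3.6,fy=3.3,interpolation=cv2.INTER_CUBIC))
E
```

```text
23.65 [668.972  91.804 225.093] op 23.654917613887932 yaw 1.5417880237563892 down [ 0.001  0.    -1.   ]
F [0.382 0.671 2.901] [0.678 0.413 0.717] M [-0.033  0.057 -0.015] [0.029 0.035 0.031]
M tool-z axis(rail perp, (-sin,cos)): 0.03913705831494186 along rail 0.05332595340812743
```

View pics/s7.png

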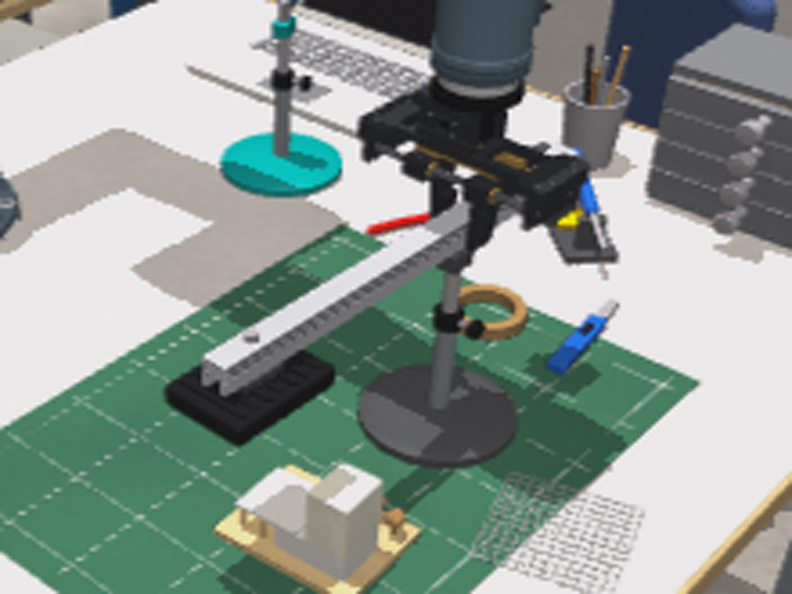

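Request:
jog_arm --commands "0 0 0.0002 0 0 0 0; 0 0 0.0004 0 0 0 0; 0 0 0.0004 0 0 0 0; 0 0 0.0004 0 0 0 0; 0 0 0.0004 0 0 0 0.32; 0 0 0.0004 0 0 0 0.32; 0 0 0.0004 0 0 0 0.34; 0 0 0.0004 0 0 0 0.36; 0 0 0.0004 0 0 0 0.4; 0 0 0.0004 0 0 0 0.4"

```text
time: 24.7
eef_pos: [668.6, 91.8, 224.7]
ee_rot: [0.023, 1.571, -0.023]
wrist_force: [-0.5, -0.8, 0.3]
opening: 35.2
```

```bash
python3 st.py 3;  python3 - <<'E'
from h import *
im=robot.snapshot("scene");cv2.imwrite("pics/s8.png",cv2.resize(im[130:310,220:440,::-1],None,fx=3.6,fy=3.3,interpolation=cv2.INTER_CUBIC))
im=robot.snapshot("wrist");cv2.imwrite("pics/w8.png",im[:,:,::-1])
E
```

```text
24.8 [668.615  91.806 224.795] op 35.26773323480393 yaw 1.5417960115556117 down [-0.  0. -1.]
F [-0.649 -0.76   0.07 ] [0.253 0.053 0.274] M [-0.067  0.043 -0.012] [0.037 0.029 0.025]
M tool-z axis(rail perp, (-sin,cos)): 0.07089807892513462 along rail 0.035769683373402535
```

View pics/s8.png

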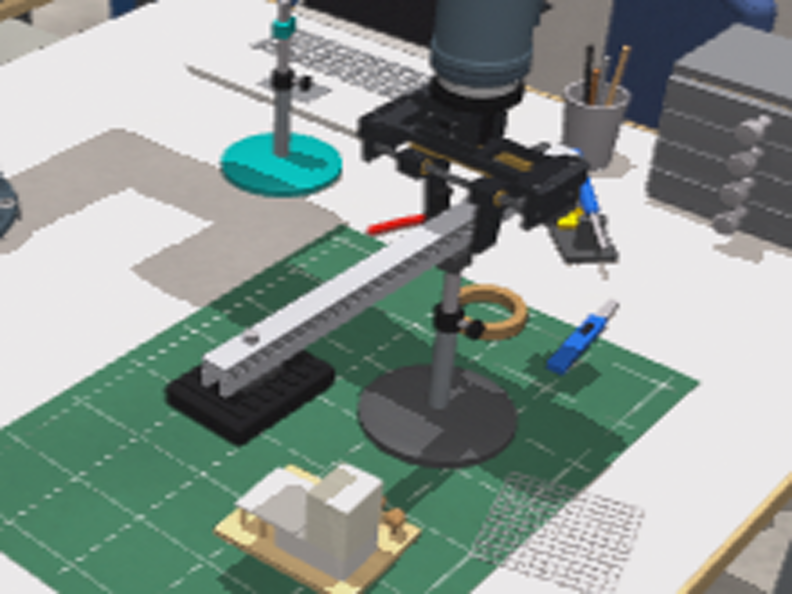

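View pics/w8.png

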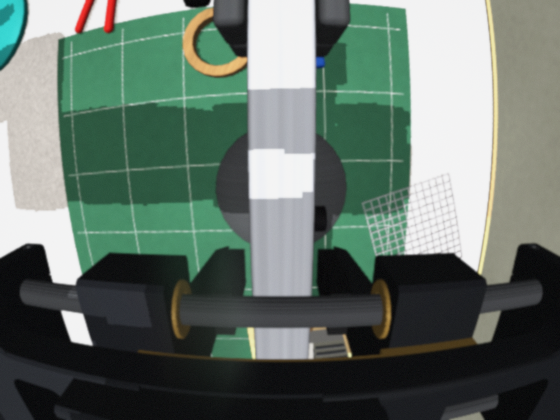

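Boom stays put with the fingers off it. Opening wider and withdrawing straight up.

Request:
jog_arm --commands "0 0 0 0 0 0 0.7; 0 0 0 0 0 0 0.7; 0 0 0 0 0 0 0.7; 0 0 0 0 0 0 0.7; 0 0 0.02 0 0 0 0.7; 0 0 0.06 0 0 0 0.7; 0 0 0.12 0 0 0 0.7; 0 0 0.18 0 0 0 0.7; 0 0 0.24 0 0 0 0.7; 0 0 0.24 0 0 0 0.7"

```text
time: 25.9
eef_pos: [670.6, 91.8, 351.8]
ee_rot: [0.023, 1.561, -0.023]
wrist_force: [0.5, -0.3, 1.1]
opening: 61.8
```

```bash
python3 st.py 3;  python3 - <<'E'
from h import *
im=robot.snapshot("scene");cv2.imwrite("pics/s9.png",cv2.resize(im[130:310,220:440,::-1],None,fx=3.6,fy=3.3,interpolation=cv2.INTER_CUBIC))
a=cv2.imread("pics/s8.png");b=cv2.imread("pics/s9.png");d=cv2.absdiff(a,b).max(2);print("diff panel area",d[340:450,150:340].max(),"stand foot",d[360:470,350:520].max())
im=robot.snapshot("wrist");cv2.imwrite("pics/w9.png",im[:,:,::-1])
E
```

```text
26.0 [668.976  91.797 346.19 ] op 61.5489121305699 yaw 1.5418151697156905 down [ 0.002 -0.    -1.   ]
F [0.254 0.336 0.423] [0.296 0.519 0.505] M [-0.056  0.061 -0.032] [0.019 0.014 0.011]
M tool-z axis(rail perp, (-sin,cos)): 0.06213985884472499 along rail 0.05501572271342171
diff panel area 48 stand foot 54
```

View pics/s9.png

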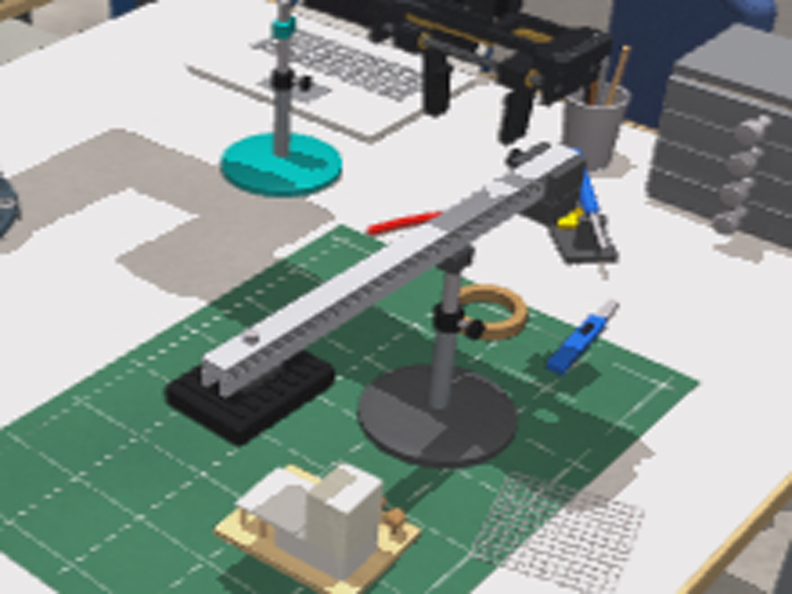

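View pics/w9.png

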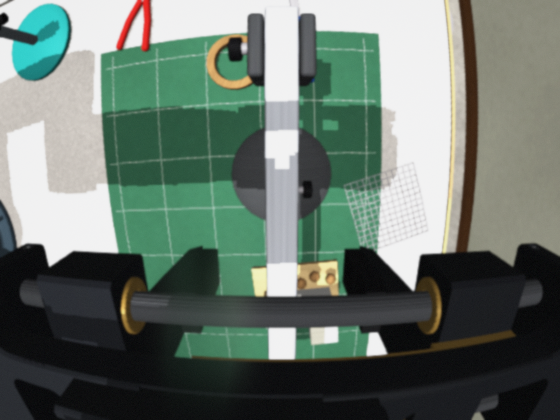

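Boom rests level with the panel over the model side, and the gripper is clear. I'll let the arm settle for one more call, confirm nothing is drifting, then hand in.

Request:
jog_arm --commands "0 0 0 0 0 0 0.7; 0 0 0 0 0 0 0.7; 0 0 0 0 0 0 0.7; 0 0 0 0 0 0 0.7; 0 0 0 0 0 0 0.7; 0 0 0 0 0 0 0.7; 0 0 0 0 0 0 0.7; 0 0 0 0 0 0 0.7; 0 0 0 0 0 0 0.7; 0 0 0 0 0 0 0.7"

```text
time: 27.1
eef_pos: [668.6, 91.8, 344.9]
ee_rot: [0.023, 1.571, -0.023]
wrist_force: [0.9, 0.2, 1.0]
opening: 61.9
```

```bash
python3 - <<'E'
from h import *
im=robot.snapshot("scene");cv2.imwrite("pics/s10.png",im[:,:,::-1])
b=cv2.imread("pics/s9.png");a=cv2.resize(im[130:310,220:440,::-1],None,fx=3.6,fy=3.3,interpolation=cv2.INTER_CUBIC)
for n,r in(("panel",(340,450,150,340)),("weight",(140,230,510,600))):
    A,B=[cv2.cvtColor(np.ascontiguousarray(x[r[0]:r[1],r[2]:r[3]]),cv2.COLOR_BGR2GRAY).astype(np.float32) for x in(a,b)]
    print(n,"shift (crop px)",cv2.phaseCorrelate(A,B))
s=robot.get_state();print(s["time"],s["wrist_force"]);robot.job_done()
E
```

```text
panel shift (crop px) ((-0.020390937916829444, 0.0018507420833913102), 0.9615246252881156)
weight shift (crop px) ((0.04280098742935934, 0.017566161411302517), 1.0031915886608171)
27.15 [ 0.87387242  0.7305568  -0.04494122]
the job is handed in; nothing more can be done
```

The boom light now rests on the dark grey stand by itself, with the panel out on the model's side. I handed the job in at 27 s, and no verdict is reported.

- **Balance point:** I lifted the boom about 8 mm with the grip 0, 60 and 72 mm from the rail's middle. The moments put the balance point about 68–70 mm toward the counterweight, and I carried it from the 72 mm grip.
- **Placing:** The tongue entered the slot with no side contact. The roof met the crest at a TCP height of 225.1 mm, where I expected it. The most I pressed was about 3 N plus the boom's own 6 N weight. There was a brief 1.5 N sideways force at first contact, which a 0.3 mm shift removed.
- **Last checks:** After I let go and withdrew the gripper, the panel and counterweight images shifted by less than 0.05 of an enlarged pixel over about 1 s, so the boom is at rest. It looks level in the scene picture; I did not measure the angle. The gripper is about 120 mm clear and reads no force. I saw nothing else moved in the pictures, but I did not measure the bystanders one by one.
- **Disagreements:** The stand's yaw read 1.48 rad from far and 1.57 rad from close, so I set the boom at 1.54. The scene and wrist cameras differed by about 2 mm across the rail, within the slot's 3 mm of play on each side.

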